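# Reset the waste disposer and hold its key switch on

### The job

The food-waste disposer under the sink has tripped: on its grey control box, first press the red reset button fully down and let it come back up. Then take the yellow-headed key from its wooden stand, work it past the sticky pins into the lock on the box until it is fully home, turn it clockwise a quarter turn to the stop and finish while still holding it turned there, because the spring would turn it back. Leave the other things on the worktop where they stand.

Things in the scene. Friction and masses are not known exactly. Their poses are not given: they have to be found in the camera images.
- reset (a joint): travel of the red reset button (28 mm across) in m: 0 up, 0.006 fully down; a spring lets it up again, fully down takes 5 N
- reset_top (a point): centre of the top face of the red reset button, which faces up from the left half of the grey control box (180 wide x 110 deep x 75 mm high, fixed to the worktop); it is pressed straight down; the lock is 90 mm to its right
- lock_mouth (a point): centre of the lock's round brass and steel plug (33 mm across), level with its top face, 83 mm above the worktop, on the right half of the control box. z up = lock axis; x = long direction of the keyway, an upright slot 16 x 6.6 mm, open from above, whose mouth flares to about 22 x 12 mm over its top 6 mm. The point turns with the plug
- lock (a joint): turn of the lock plug in rad: 0 at rest, grows clockwise from above, stop at 1.5 (a quarter turn); a light spring (0.1 N m at the stop) turns it back. The key has play: it turns about 0.15 rad more than the plug. Two pairs of spring pins, 11 and 20 mm below the lock's face, pinch the blade: it sticks, last some 4 mm before home, needs a firm grip and push (10 to 20 N) and small wiggles, then clicks home
- key_center (a point): centre of the key's yellow head, a plate 34 mm wide (x), 10 mm thick (y), 36 mm high (z); z = key axis, from tip to head; the blade points straight down. The key weighs about 50 g and works either way round (half a turn makes no difference). Pinch the head across its 10 mm thickness from above. Fully home in the lock this point is 26 mm above lock_mouth
- key_tip (a point): tip of the key's steel blade, 56 mm below key_center. The blade is 14 mm wide (x), 5 mm thick (y) with two grooves across it, 30 mm long, its last 6 mm thinner. Above it is a steel collar, 24 x 12 mm, whose underside, 30 mm above the tip, rests on the stand's top at first and lands on the lock's face when the key is fully home
- key_stand: dark wooden block, 56 x 66 mm and 45 mm high on a 64 x 74 mm foot, fixed; origin at the centre of its underside; the key stands upright in an 18 x 9 mm slot in the middle of its top, 36 mm deep
- cup: blue disposable cup, 92 mm across, 112 mm high, bystander; origin under its centre
- mug: white mug with blue dots, 92 mm across, 93 mm high, bystander; origin under its centre
- garlic: garlic bulb, 56 mm, bystander; origin under its centre
- tumbler: pale aqua glass tumbler, 72 mm across, 85 mm high, bystander; origin under its centre
- lime: cut lime half, 53 mm across, 24 mm high, bystander; origin under its centre

How it is judged:
By the outcome, as a careful person would: the job done as asked, in the order asked, and still so for the second after the job is handed in, while the arm keeps its last pose, push and grip.
It also fails if it takes over 61 s, if anything falls off the work surface, if the arm or the gripper's body presses on something with over 40 N, if the wrist force passes 120 N, or if a joint passes its speed limit or range.

### The arm

A 6-joint arm with a two-finger parallel gripper is mounted at the origin on a cart in front of the work surface, level with it; the furniture and walls round the work are solid. World frame = base frame: x ahead of the robot, y to its left, z up, the work surface at z = 0. Lengths are in mm, angles in rad, forces in N, time in s.
With the tool pointing down it reaches from about 300 to 775 mm from the base axis. Payload 14.6 kg.
Tool frame: the origin (TCP) lies at the very end of the fingers, on their centre line; the grasp point (between the pads) lies 19 mm behind it; z points along the fingers, y is the direction in which the jaws open and shut (so a half turn about z gives the same grasp; the last joint's range is limited). The gripper opens to 94 mm and grips with 3 to 60 N. Pads are 16 mm wide; open, the fingers measure 119 mm over their backs; the gripper's body (75 mm by 177 mm) begins 78 mm behind the grasp point.
Start: joints at [-0.067, 0.3, 1.521, -0, 1.321, -0.067], TCP at [549.99, -0.002, 205.446] pointing down, gripper open.
Joint ranges: [-3.03, 3.03], [-0.79, 2.21], [0.23, 2.52], [-1.04, 4.18], [0, 3.07], [-2.55, 2.55]. Speed limits (rad/s): [2.22, 2.22, 2.57, 3.14, 3.14, 3.14].

### API

Orientations are given as [roll, pitch, yaw] about the fixed x, y, z axes, in that order (R = Rz(yaw) Ry(pitch) Rx(roll)).
In Python, from cell import manip gives the robot as it stands.
- The arm moves only by the shell command python3 -m pendant 'ROWS' [FORCE]. ROWS is JSON, a list of rows, each an object with "claw": the finger opening in m, from 0 to 0.094; "delta_pos": the shift along the tool's x, y, z in m, a list of three; "rotation": the turn, a rotation vector about the tool's x, y, z in rad, a list of three. A call has 1 to 10 rows; each row is the pose to reach, as a shift and turn from the pose measured when the call began, along the tool's axes at that moment; what a row does not reach only later rows make up. A row lasts 1/8 s, in which the tool goes at most 62.5 mm and 10.7 degrees, less where a joint would pass 70% of its speed; a pose out of reach is approached as far as the arm can. A call with a gripper value outside its range is refused whole. The fingers move at their own pace and stop on an object; FORCE is the grip in N (left out, the last holds). Time passes only in rows, so rows that repeat a pose let the fingers close. It gives the time, the measured TCP pose, the force and the opening at its end, in the units of the state.
- manip.read_state(): the state, without advancing time (a new reading comes with each control period).
- manip.camera(name): name is "scene" or "side" or "wrist"; returns the picture (420x560x3 uint8, red, green, blue); there is no depth.
- manip.camera_model(name): a dict with "fx", "fy", "cx", "cy" (pixels), "cam_to_world" (4x4, takes a point from camera to world coordinates); the wrist camera has in their place "T_tool_cam" (4x4, takes a point from camera to tool coordinates, whose origin is the TCP and whose axes are the flange's). Camera axes: x right, y up, looking along -z (the intrinsics and any distortion apply to the point x, -y, -z); pixel columns grow to the right and rows downward; lengths in mm; the calibration is good to about 2 mm. A picture is of the moment at which its call begins: read the wrist's pose just before it. camera_model takes no time and is no camera call.
- manip.sign_off(): hands the job in, once; it reports no verdict.
The state is a dict: "clock": time; "joints": joint angles; "qd": joint speeds; "effort": joint torques, N m; "eef_pos": TCP position; "eef_rot": TCP orientation; "wrist_force": force on the tool from outside, world axes, zero at the start; "moment": the same for the moment, N m; "finger_gap": finger opening in mm.
Only numpy, scipy, OpenCV 4.12 (cv2) and the standard library are available. Lean on these libraries where they do the work, as an engineer would, in place of code of your own. Each camera call takes 0.05 s, during which the arm holds its last target.

## Working session

There is one attempt and no reset: what is moved stays moved. The work goes in short steps, Python scripts to look and compute and a shell command to move; the robot and the scene stay as the last step left them, time stands still between calls to the robot, and variables do not carry over. Pictures are saved under pics/ and viewed, and the job is handed in when it is done.

```bash
ls; mkdir -p pics; cat > look.py <<'E'
import cv2,sys
from cell import manip
def snap(cam,name):
    s=manip.read_state(); im=manip.camera(cam); cv2.imwrite(f'pics/{name}.png',im[:,:,::-1]); return s,im
E
python3 - <<'E'
from look import *
import numpy as np
np.set_printoptions(precision=4,suppress=True)
for c in ['scene','side','wrist']:
    snap(c,c+'0'); print(c,manip.camera_model(c))
print(manip.read_state())
E
```

```text
pics
scene {'fx': 434.9286480546327, 'fy': 434.9286480546327, 'cx': 282.47461029193295, 'cy': 206.47285458772296, 'cam_to_world': array([[ -0.8895,   0.3073,  -0.3383, 150.1191],
       [ -0.4568,  -0.6218,   0.6362, 922.414 ],
       [ -0.0148,   0.7203,   0.6935, 845.2106],
       [  0.    ,   0.    ,   0.    ,   1.    ]])}
side {'fx': 510.916448728292, 'fy': 510.916448728292, 'cx': 278.77376583391356, 'cy': 207.83520531088686, 'cam_to_world': array([[   0.9962,    0.0446,   -0.0745,  405.2238],
       [  -0.0857,    0.3704,   -0.9249, -976.2344],
       [  -0.0137,    0.9278,    0.3728,  575.3657],
       [   0.    ,    0.    ,    0.    ,    1.    ]])}
wrist {'fx': 303.78542982887996, 'fy': 303.78542982887996, 'cx': 279.2986938479895, 'cy': 208.9246906766195, 'T_tool_cam': array([[  -0.0003,    0.9596,    0.2813,   82.3877],
       [   1.    ,    0.0005,   -0.0005,   -0.2783],
       [  -0.0006,    0.2813,   -0.9596, -178.0942],
       [   0.    ,    0.    ,    0.    ,    1.    ]])}
{'clock': 0.15, 'joints': array([-0.0666,  0.3003,  1.5214, -0.    ,  1.3207, -0.0666]), 'qd': array([-0.0002, -0.0007, -0.0019,  0.    ,  0.0018, -0.0007]), 'effort': array([ -0.0003, -53.196 , -35.2823,   0.0708,   0.0236,  -0.    ]), 'eef_pos': array([549.8045,  -0.0062, 205.0253]), 'eef_rot': array([-3.1407, -0.0001,  1.5708]), 'wrist_force': array([-0.3283,  0.3842,  0.4823]), 'moment': array([ 0.0483, -0.0135, -0.012 ]), 'finger_gap': 93.86441092236716}
```

View pics/scene0.png

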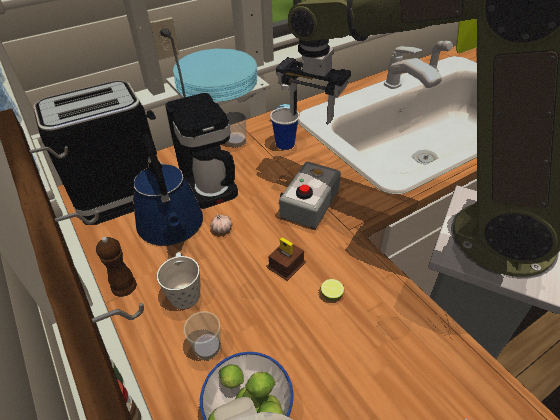

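View pics/side0.png

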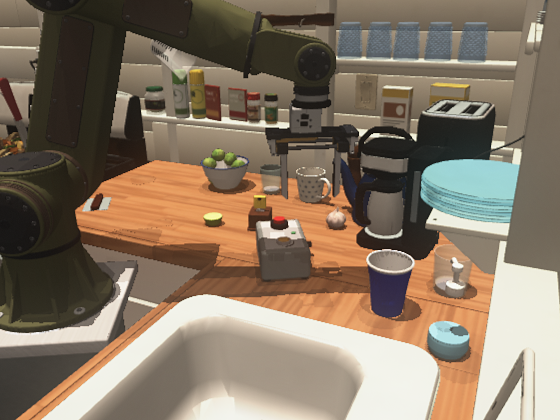

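View pics/wrist0.png

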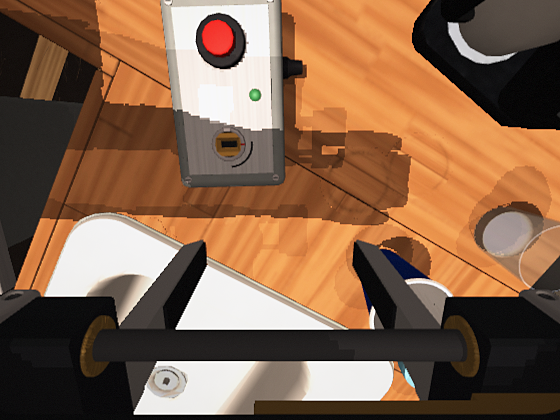

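The wrist view shows the button at about (218,38) and the lock at (229,144). The scene view shows the stand with the key at about (287,250). I'll zoom in and triangulate these.

```bash
cat >> look.py <<'E'
import numpy as np
from scipy.spatial.transform import Rotation as Ro
def ray(cam,u,v,s=None):
    m=manip.camera_model(cam)
    d=np.array([(u-m['cx'])/m['fx'],-(v-m['cy'])/m['fy'],-1.])
    if cam=='wrist':
        T=np.eye(4);T[:3,:3]=Ro.from_euler('xyz',s['eef_rot']).as_matrix();T[:3,3]=s['eef_pos'];T=T@m['T_tool_cam']
    else: T=m['cam_to_world']
    return T[:3,3],T[:3,:3]@d
def atz(cam,u,v,z,s=None):
    o,d=ray(cam,u,v,s); return o+d*(z-o[2])/d[2]
def proj(cam,p,s=None):
    m=manip.camera_model(cam)
    if cam=='wrist':
        T=np.eye(4);T[:3,:3]=Ro.from_euler('xyz',s['eef_rot']).as_matrix();T[:3,3]=s['eef_pos'];T=T@m['T_tool_cam']
    else: T=m['cam_to_world']
    q=np.linalg.inv(T)@np.append(p,1); return np.array([m['cx']-m['fx']*q[0]/q[2],m['cy']+m['fy']*q[1]/q[2]])
def tri(rs):
    A=0;b=0
    for o,d in rs:
        d=d/np.linalg.norm(d);P=np.eye(3)-np.outer(d,d);A=A+P;b=b+P@o
    x=np.linalg.solve(A,b); return x,[np.linalg.norm(np.cross(x-o,d/np.linalg.norm(d))) for o,d in rs]
def crop(src,name,x,y,w,h,k):
    im=cv2.imread(f'pics/{src}.png')[y:y+h,x:x+w]
    cv2.imwrite(f'pics/{name}.png',cv2.resize(im,None,fx=k,fy=k,interpolation=cv2.INTER_CUBIC))
E
python3 - <<'E'
from look import *
a=cv2.imread('pics/wrist0.png')[100:190,160:300];a=cv2.resize(a,None,fx=4,fy=4,interpolation=2)
cv2.imwrite('pics/c1.png',a)
crop('scene0','c2',250,150,120,140,4)
crop('side0','c3',230,180,120,110,5)
np.set_printoptions(precision=1,suppress=True)
s=manip.read_state()
print(atz('wrist',218,38,85,s),atz('wrist',229,144,83,s))
print('key approx',atz('scene',287,243,82),atz('side',260,202,82))
E
```

```text
[495.8 151.4  85. ] [500.9  60.   83. ]
key approx [457.  326.6  82. ] [457.5 295.3  82. ]
```

View pics/c1.png

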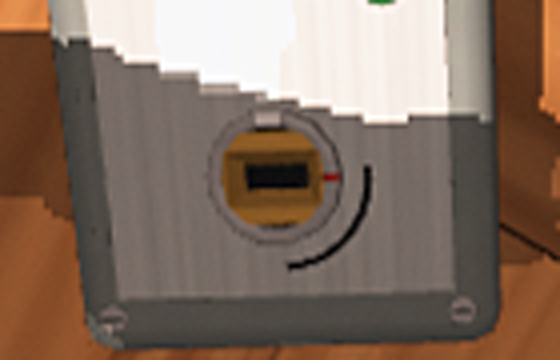

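View pics/c2.png

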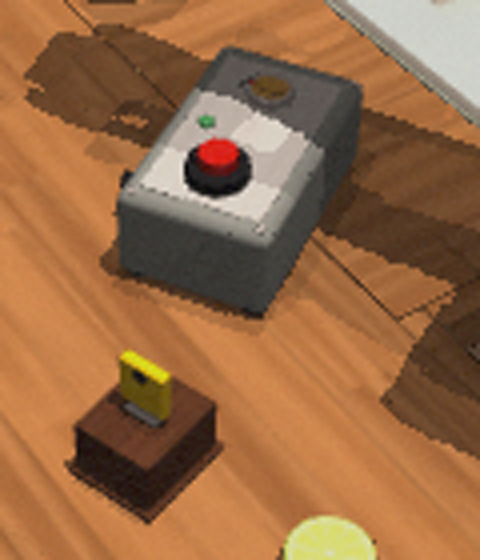

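View pics/c3.png

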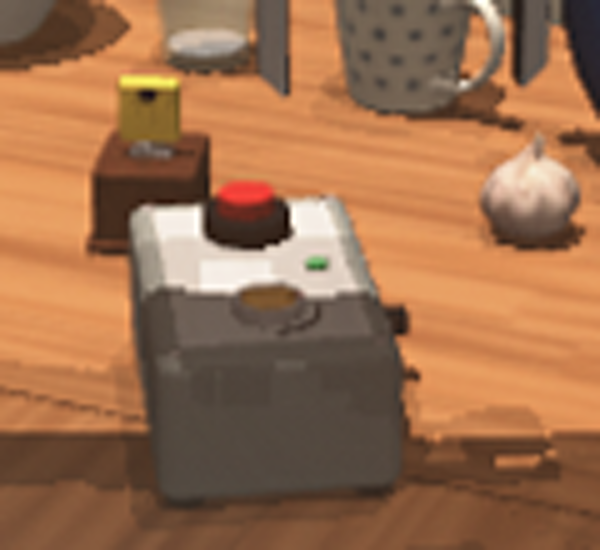

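```bash
python3 - <<'E'
from look import *
np.set_printoptions(precision=1,suppress=True)
s=manip.read_state()
W=ray('wrist',218,37.5,s)
print('btn',tri([ray('scene',304.3,188),ray('side',279,217.8),W]))
print('btn2',tri([ray('scene',304.3,188),ray('side',279,217.8)]))
print('lock',tri([ray('scene',250+269/4,150+88/4),ray('side',230+269/5,180+297/5),ray('wrist',228.8,144.2,s)]))
print('keyhead top',tri([ray('scene',250+146/4,150+362/4),ray('side',230+150/5,180+78/5)]))
print('key top at z89', atz('scene',250+146/4,150+362/4,89),atz('side',230+150/5,180+78/5,89))
a=cv2.imread('pics/wrist0.png')[0:80,160:280];a=cv2.resize(a,None,fx=5,fy=5,interpolation=2)
cv2.imwrite('pics/c4.png',a)
E
```

```text
btn (array([496.7, 149. ,  96. ]), [np.float64(0.5415186695851085), np.float64(0.7005315822823894), np.float64(1.1462570133193781)])
btn2 (array([496.1, 148.7,  96.2]), [np.float64(0.15117057562172742), np.float64(0.1511705756217474)])
lock (array([499.4,  58.9,  81.5]), [np.float64(0.9398088101056713), np.float64(0.6930409822952077), np.float64(1.2528143415331199)])
keyhead top (array([459. , 325.5,  88.8]), [np.float64(0.27926654397248085), np.float64(0.27926654397246087)])
key top at z89 [458.6 325.7  89. ] [459.3 325.3  89. ]
```

View pics/c4.png

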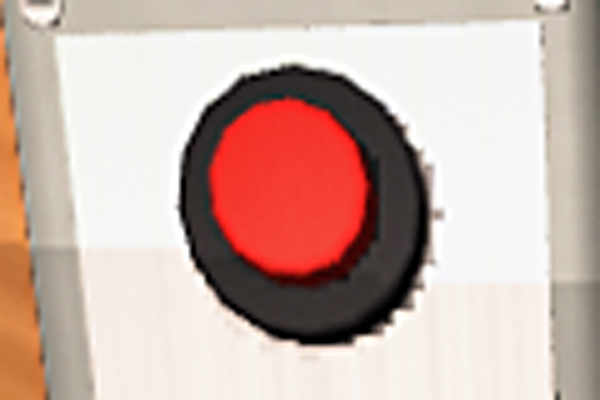

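```bash
python3 -m pendant '[{"claw":0,"delta_pos":[0.05,-0.018,0],"rotation":[0,0,0]},{"claw":0,"delta_pos":[0.10,-0.036,0.03],"rotation":[0,0,0]},{"claw":0,"delta_pos":[0.149,-0.0535,0.06],"rotation":[0,0,0]},{"claw":0,"delta_pos":[0.149,-0.0535,0.08],"rotation":[0,0,0]},{"claw":0,"delta_pos":[0.149,-0.0535,0.088],"rotation":[0,0,0]},{"claw":0,"delta_pos":[0.149,-0.0535,0.088],"rotation":[0,0,0]}]' 10
python3 - <<'E'
from look import *
snap('scene','s1');crop('s1','s1c',250,120,120,120,5)
snap('side','d1');crop('d1','d1c',230,160,120,110,5)
snap('wrist','w1')
E
```

```text
clock: 0.9
eef_pos: [496.4, 148.6, 117.0]
eef_rot: [-3.14, 0.0, 1.57]
wrist_force: [0.1, -0.6, -0.1]
finger_gap: 37.2
```

View pics/d1c.png

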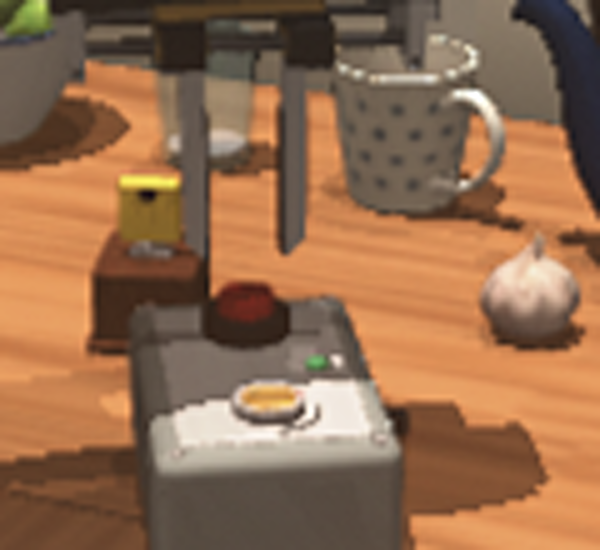

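View pics/s1c.png

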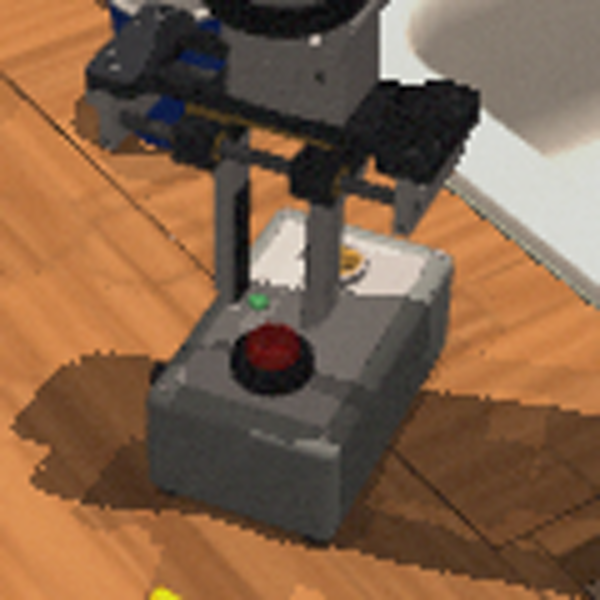

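View pics/w1.png

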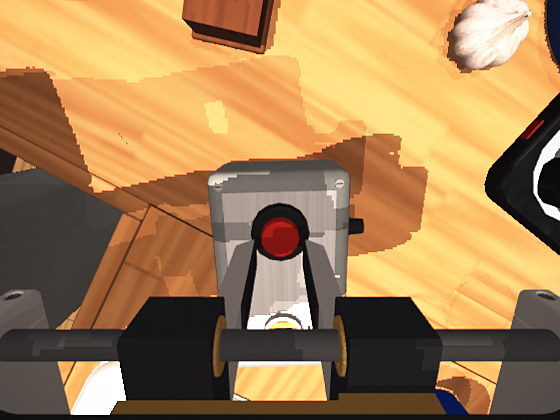

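The button sits at (281,236) in the wrist view, between the closing fingers. Next I'll check its position from this view and let the fingers finish closing.

```bash
python3 - <<'E'
from look import *
np.set_printoptions(precision=1,suppress=True)
s=manip.read_state()
print('btn',atz('wrist',281,236,96,s), s['eef_pos'])
print('stand edge',atz('wrist',188,22,45,s),atz('wrist',270,42,45,s))
E
python3 -m pendant '[{"claw":0,"delta_pos":[0.0,0,0],"rotation":[0,0,0]},{"claw":0,"delta_pos":[0,0,0.005],"rotation":[0,0,0]},{"claw":0,"delta_pos":[0,0,0.010],"rotation":[0,0,0]},{"claw":0,"delta_pos":[0,0,0.016],"rotation":[0,0,0]}]' 10
```

```text
btn [497.8 152.5  96. ] [496.8 148.6 117.9]
stand edge [430.3 299.6  45. ] [489.9 286.5  45. ]
clock: 1.55
eef_pos: [496.7, 148.6, 101.4]
eef_rot: [3.141, -0.0, 1.57]
wrist_force: [0.8, -0.0, -0.4]
finger_gap: 0.8
```

```bash
python3 -m pendant '[{"claw":0,"delta_pos":[0.001,0,0.003],"rotation":[0,0,0]},{"claw":0,"delta_pos":[0.001,0,0.006],"rotation":[0,0,0]},{"claw":0,"delta_pos":[0.001,0,0.009],"rotation":[0,0,0]},{"claw":0,"delta_pos":[0.001,0,0.010],"rotation":[0,0,0]}]'
```

```text
clock: 2.05
eef_pos: [496.7, 149.7, 91.4]
eef_rot: [3.142, -0.0, 1.57]
wrist_force: [-3.9, 0.6, 5.0]
finger_gap: 0.5
```

```bash
python3 -m pendant '[{"claw":0,"delta_pos":[0,0,0.001],"rotation":[0,0,0]},{"claw":0,"delta_pos":[0,0,0.0015],"rotation":[0,0,0]}]'; python3 -m pendant '[{"claw":0,"delta_pos":[0,0,0.0015],"rotation":[0,0,0]},{"claw":0,"delta_pos":[0,0,0.0015],"rotation":[0,0,0]}]'
```

```text
clock: 2.3
eef_pos: [496.8, 149.7, 91.0]
eef_rot: [3.141, -0.0, 1.57]
wrist_force: [-9.3, -2.5, 17.9]
finger_gap: 0.6
clock: 2.55
eef_pos: [496.8, 149.8, 90.9]
eef_rot: [3.141, -0.001, 1.57]
wrist_force: [-11.3, -1.6, 21.2]
finger_gap: 0.2
```

```bash
python3 - <<'E'
from look import *
snap('scene','s2');crop('s2','s2c',270,150,70,60,8)
snap('side','d2');crop('d2','d2c',250,190,70,60,8)
E
```

```text
(no output)
```

View pics/s2c.png

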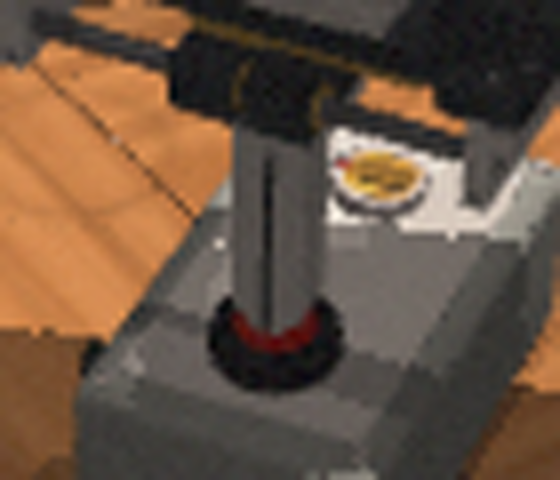

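View pics/d2c.png

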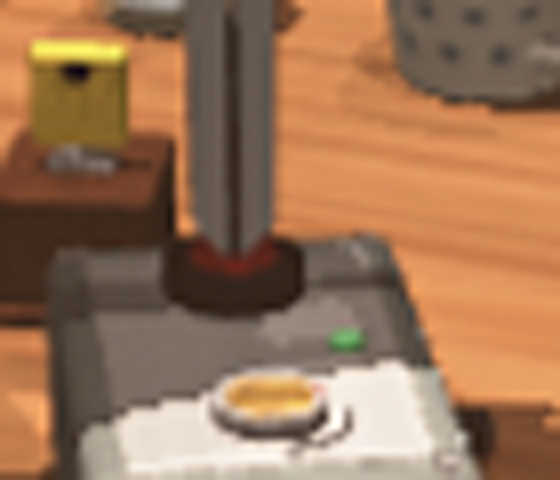

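Both views show the fingers inside the red cap with the rim visible on both sides. The force is stiff at 21 N at z=91, 5–6 mm below the top, so the button is fully down. Now I'll lift off and check that it comes back up.

```bash
python3 -m pendant '[{"claw":0,"delta_pos":[0,0,-0.02],"rotation":[0,0,0]},{"claw":0.05,"delta_pos":[0.03,0,-0.06],"rotation":[0,0,0]},{"claw":0.05,"delta_pos":[0.07,-0.02,-0.09],"rotation":[0,0,0]},{"claw":0.05,"delta_pos":[0.09,-0.03,-0.09],"rotation":[0,0,0]},{"claw":0.05,"delta_pos":[0.09,-0.03,-0.09],"rotation":[0,0,0]}]'
python3 - <<'E'
from look import *
snap('scene','s3');crop('s3','s3c',250,150,120,140,4)
snap('side','d3');crop('d3','d3c',230,180,120,110,5)
s,_=snap('wrist','w3'); np.save('w3s.npy',s,allow_pickle=True)
print(s['eef_pos'],s['eef_rot'],s['joints'])
E
```

```text
clock: 3.28
eef_pos: [466.4, 240.7, 181.1]
eef_rot: [3.14, -0.001, 1.572]
wrist_force: [0.1, 0.4, 0.0]
finger_gap: 37.2
[466.91989399 239.30853873 180.63250336] [ 3.14079024e+00 -2.38569922e-04  1.57021909e+00] [ 4.03853592e-01  2.65081116e-01  1.62504418e+00 -1.01584255e-04
  1.25063580e+00  4.04462855e-01]
```

View pics/d3c.png

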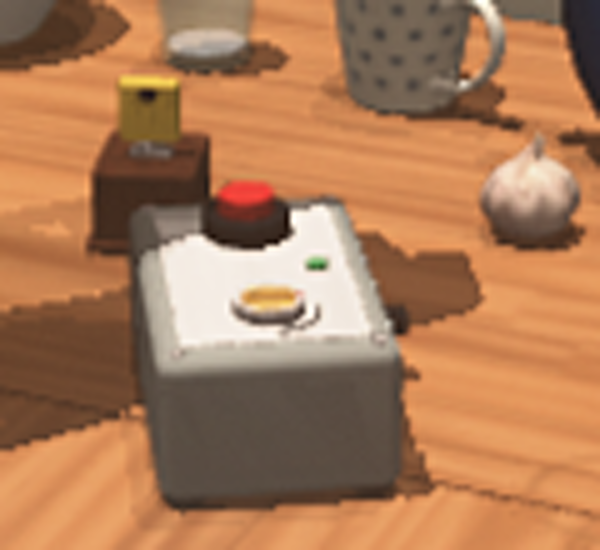

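View pics/w3.png

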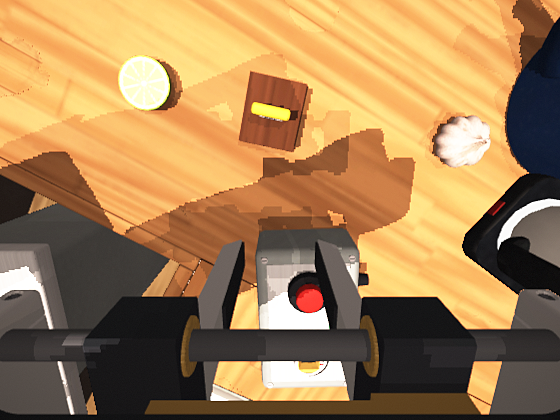

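View pics/s3c.png

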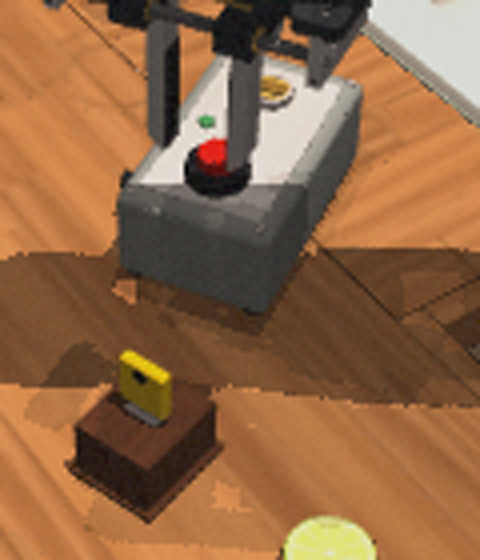

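The button is back up, and both views match the first ones. The wrist view shows the key head at about (270,111).

```bash
python3 - <<'E'
from look import *
crop('w3','w3c',230,60,90,100,7)
crop('w3','w3l',250,220,100,180,4)
E
```

```text
(no output)
```

View pics/w3c.png

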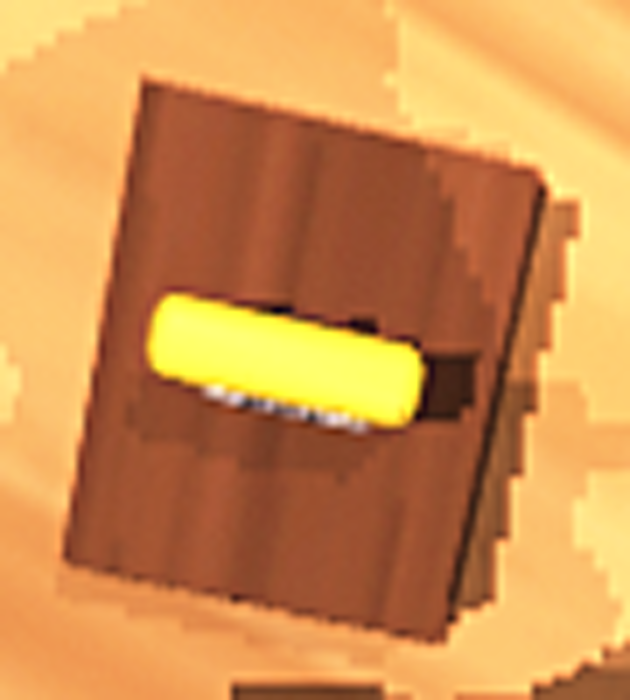

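```bash
python3 - <<'E'
from look import *
np.set_printoptions(precision=2,suppress=True)
s=np.load('w3s.npy',allow_pickle=True).item()
f=lambda u,v,z:atz('wrist',230+u/7,60+v/7,z,s)
a,b=f(150,335,89),f(424,390,89);print('head',a,b,(a+b)/2,np.linalg.norm(b-a),np.degrees(np.arctan2(*(b-a)[1::-1])))
c=[f(145,80,45),f(545,185,45),f(445,640,45),f(65,560,45)]
print('stand',np.mean(c,0),[np.degrees(np.arctan2(*(c[i]-c[j])[1::-1])) for i,j in((1,0),(2,3),(0,3),(1,2))],[np.linalg.norm(c[i]-c[j]) for i,j in((1,0),(2,3),(0,3),(1,2))])
g=lambda u,v:atz('scene',250+u/4,150+v/4,89)
p,q=g(121,354),g(170,386);print('scene',p,q,np.linalg.norm(p-q),np.degrees(np.arctan2(*(q-p)[1::-1])))
# lock yaw from wrist0
s0=dict(eef_pos=np.array([549.8,0,205.03]),eef_rot=np.array([-3.1407,0,1.5708]))
h=lambda u,v,z:atz('wrist',160+u/4,100+v/4,z,s0)
for A,B,z in(((222,152),(322,146),83),((228,197),(322,194),83),((105,322),(470,312),75)):
  p,q=h(*A,z),h(*B,z);print('lock',p,q,np.degrees(np.arctan2(*(q-p)[1::-1])))
E
```

```text
head [443.44 331.46  89.  ] [476.5  325.09  89.  ] [459.97 328.27  89.  ] 33.66586001345373 -10.892870110173016
stand [460.62 327.9   45.  ] [np.float64(-13.704125425446215), np.float64(-11.769069110672062), np.float64(78.2221398314591), np.float64(78.12001198039945)] [np.float64(56.23796371400686), np.float64(56.093688198493425), np.float64(65.01184410010156), np.float64(63.11299205681052)]
scene [474.48 326.68  89.  ] [438.1  335.98  89.  ] 37.54803235030694 165.67289219168183
lock [488.11  65.64  83.  ] [512.25  67.04  83.  ] 3.319850428808971
lock [488.94  54.96  83.  ] [511.84  55.67  83.  ] 1.7808255641682609
lock [453.84  22.56  75.  ] [547.73  25.13  75.  ] 1.5723993152373525
```

View pics/w3l.png

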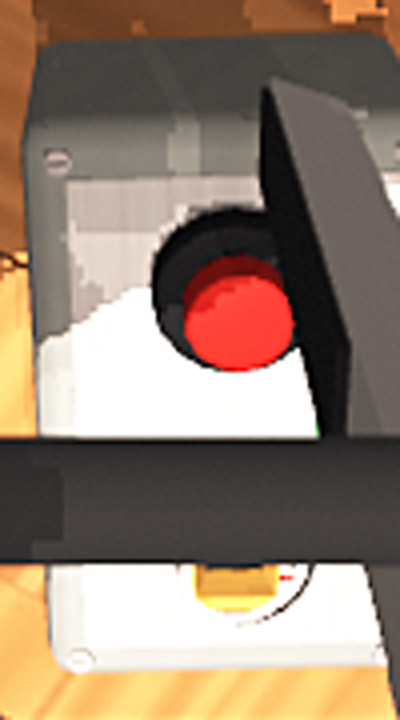

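```bash
python3 -m pendant '[{"claw":0.05,"delta_pos":[0.02,-0.002,0],"rotation":[0,0,-0.17]},{"claw":0.05,"delta_pos":[0.04,-0.004,0],"rotation":[0,0,-0.34]},{"claw":0.05,"delta_pos":[0.06,-0.006,0],"rotation":[0,0,-0.51]},{"claw":0.05,"delta_pos":[0.0875,-0.007,0.01],"rotation":[0,0,-0.68]},{"claw":0.05,"delta_pos":[0.0875,-0.007,0.03],"rotation":[0,0,-0.85]},{"claw":0.05,"delta_pos":[0.0875,-0.007,0.04],"rotation":[0,0,-1.02]},{"claw":0.05,"delta_pos":[0.0875,-0.007,0.05],"rotation":[0,0,-1.19]},{"claw":0.05,"delta_pos":[0.0875,-0.007,0.06],"rotation":[0,0,-1.36]},{"claw":0.05,"delta_pos":[0.0875,-0.007,0.06],"rotation":[0,0,-1.36]},{"claw":0.05,"delta_pos":[0.0875,-0.007,0.06],"rotation":[0,0,-1.36]}]'
python3 - <<'E'
from look import *
s,_=snap('wrist','w4'); np.save('w4s.npy',s,allow_pickle=True)
print(s['eef_pos'],s['eef_rot'],s['joints'])
snap('side','d4');crop('d4','d4c',200,150,140,100,5)
E
```

```text
clock: 4.68
eef_pos: [460.6, 326.2, 120.9]
eef_rot: [3.141, 0.001, 2.925]
wrist_force: [0.6, -0.3, -0.2]
finger_gap: 50.2
[460.61575617 326.2270541  120.85647078] [3.14111808e+00 7.79675998e-04 2.92503729e+00] [ 5.51443097e-01  4.12890794e-01  1.57393659e+00 -2.19040550e-04
  1.15387477e+00 -8.02709441e-01]
```

View pics/w4.png

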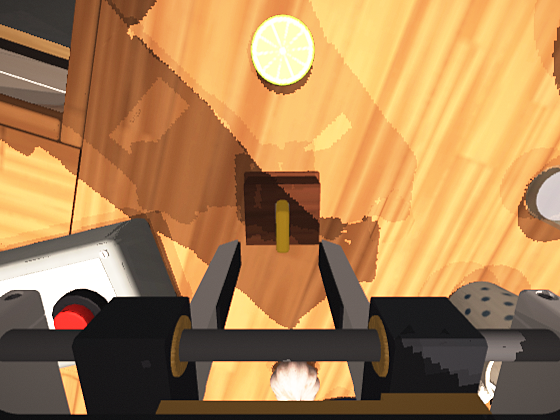

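View pics/d4c.png

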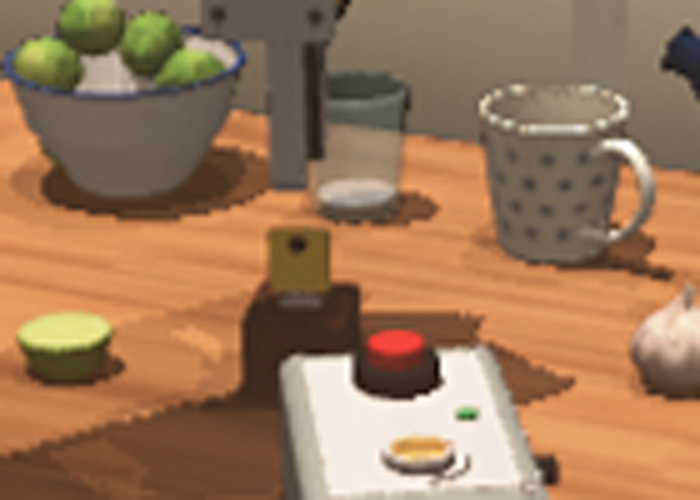

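```bash
python3 - <<'E'
from look import *
crop('w4','w4c',235,160,95,100,7)
E
```

```text
(no output)
```

View pics/w4c.png

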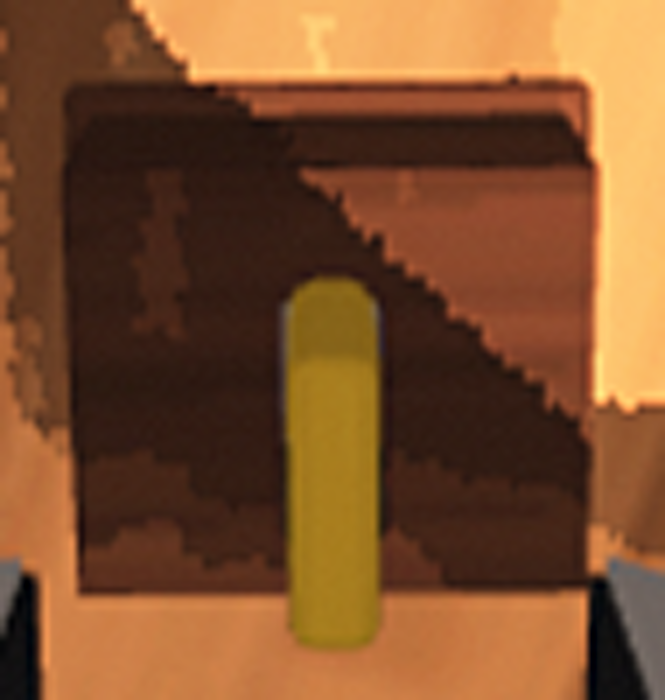

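```bash
python3 - <<'E'
from look import *
np.set_printoptions(precision=2,suppress=True)
s=np.load('w4s.npy',allow_pickle=True).item()
f=lambda u,v,z:atz('wrist',235+u/7,160+v/7,z,s)
a,b=f(332,358,89),f(335,650,89);print('head',a,b,(a+b)/2,np.linalg.norm(b-a),np.degrees(np.arctan2(*(b-a)[1::-1])))
c=[f(68,165,45),f(592,165,45),f(585,580,45),f(80,592,45)]
print('stand',np.mean(c,0),[np.degrees(np.arctan2(*(c[i]-c[j])[1::-1])) for i,j in((1,0),(2,3),(0,3),(1,2))],[np.linalg.norm(c[i]-c[j]) for i,j in((1,0),(2,3),(0,3),(1,2))])
print(s['eef_pos'],np.degrees(s['eef_rot'][2]))
E
```

```text
head [442.48 332.72  89.  ] [474.57 326.08  89.  ] [458.52 329.4   89.  ] 32.778964343233866 -11.696282475633382
stand [458.56 329.57  45.  ] [np.float64(77.57315212576665), np.float64(79.04105992195457), np.float64(167.31552118510382), np.float64(168.7671302726196)] [np.float64(63.64950261269398), np.float64(65.05499797355567), np.float64(55.99775888695931), np.float64(54.342476396733865)]
[460.62 326.23 120.86] 167.5922916696018
```

```bash
python3 -m pendant '[{"claw":0.05,"delta_pos":[0.002,0.0012,0.03],"rotation":[0,0,-0.012]},{"claw":0.05,"delta_pos":[0.002,0.0012,0.05],"rotation":[0,0,-0.012]},{"claw":0.05,"delta_pos":[0.002,0.0012,0.065],"rotation":[0,0,-0.012]},{"claw":0.05,"delta_pos":[0.002,0.0012,0.065],"rotation":[0,0,-0.012]},{"claw":0.02,"delta_pos":[0.002,0.0012,0.065],"rotation":[0,0,-0.012]},{"claw":0.02,"delta_pos":[0.002,0.0012,0.065],"rotation":[0,0,-0.012]},{"claw":0.015,"delta_pos":[0.002,0.0012,0.065],"rotation":[0,0,-0.012]}]' 6
python3 -m pendant '[{"claw":0.0,"delta_pos":[0,0,0],"rotation":[0,0,0]},{"claw":0.0,"delta_pos":[0,0,0],"rotation":[0,0,0]}]' 6
python3 - <<'E'
from look import *
s,_=snap('wrist','w5')
print(s['eef_pos'],s['eef_rot'],s['wrist_force'],s['finger_gap'])
snap('side','d5');crop('d5','d5c',200,150,140,100,5)
E
```

```text
clock: 5.65
eef_pos: [459.1, 328.2, 56.5]
eef_rot: [3.14, 0.002, 2.939]
wrist_force: [0.9, -0.7, -0.1]
finger_gap: 23.6
clock: 5.9
eef_pos: [459.2, 328.3, 56.7]
eef_rot: [3.14, 0.002, 2.939]
wrist_force: [-0.9, -0.8, 1.2]
finger_gap: 9.9
[459.16772134 328.26519076  56.72771825] [3.14005886e+00 1.89332762e-03 2.93863040e+00] [-0.86785548 -0.77584757  1.16468912] 9.861837153016273
```

View pics/w5.png

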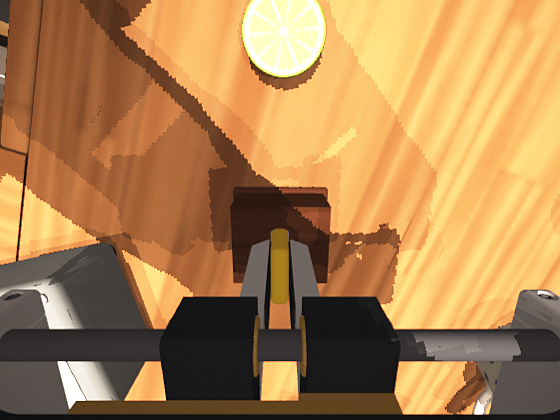

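View pics/d5c.png

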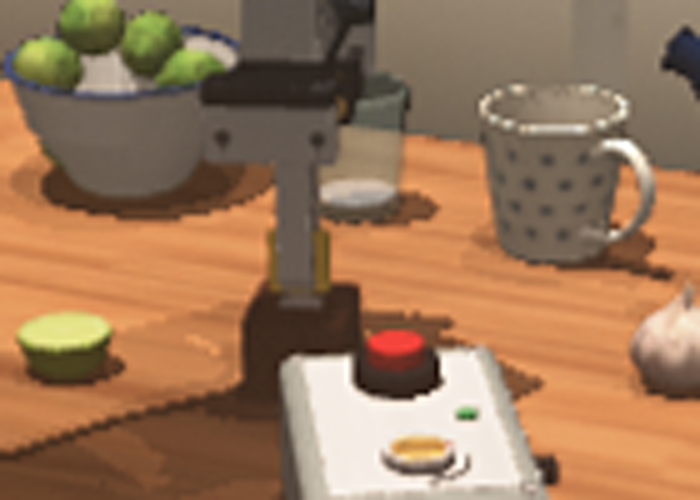

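The key is gripped with a gap of 9.9 mm, and the side view shows the fingers centred on the head. Next I'll firm the grip and lift straight up.

```bash
python3 -m pendant '[{"claw":0.0,"delta_pos":[0,0,0],"rotation":[0,0,0]},{"claw":0.0,"delta_pos":[0,0,0],"rotation":[0,0,0]},{"claw":0.0,"delta_pos":[0,0,-0.015],"rotation":[0,0,0]},{"claw":0.0,"delta_pos":[0,0,-0.035],"rotation":[0,0,0]},{"claw":0.0,"delta_pos":[0,0,-0.065],"rotation":[0,0,0]},{"claw":0.0,"delta_pos":[0,0,-0.105],"rotation":[0,0,0]},{"claw":0.0,"delta_pos":[0,0,-0.105],"rotation":[0,0,0]}]' 50
python3 - <<'E'
from look import *
s=manip.read_state(); R=Ro.from_euler('xyz',s['eef_rot']).as_matrix()
np.set_printoptions(precision=4,suppress=True)
print(s['joints'],s['finger_gap'])
t=np.array([500,64,s['eef_pos'][2]]);print('tool delta',R.T@(t-s['eef_pos']))
E
```

```text
clock: 6.88
eef_pos: [460.0, 328.8, 165.5]
eef_rot: [3.136, 0.006, 2.939]
wrist_force: [-0.4, -0.2, -0.8]
finger_gap: 9.3
[ 0.5559  0.3638  1.5315 -0.0002  1.238  -0.8118] 9.314487885577924
tool delta [ -92.5565 -251.3369   -0.8231]
```

```bash
python3 -m pendant '[{"claw":0.0,"delta_pos":[-0.015,-0.03,0],"rotation":[0,0,-0.04]},{"claw":0.0,"delta_pos":[-0.045,-0.08,0],"rotation":[0,0,-0.09]},{"claw":0.0,"delta_pos":[-0.075,-0.135,0],"rotation":[0,0,-0.14]},{"claw":0.0,"delta_pos":[-0.105,-0.19,0],"rotation":[0,0,-0.19]},{"claw":0.0,"delta_pos":[-0.125,-0.23,0],"rotation":[0,0,-0.22]},{"claw":0.0,"delta_pos":[-0.132,-0.247,0],"rotation":[0,0,-0.232]},{"claw":0.0,"delta_pos":[-0.132,-0.247,0],"rotation":[0,0,-0.232]},{"claw":0.0,"delta_pos":[-0.132,-0.247,0],"rotation":[0,0,-0.232]}]' 50
python3 - <<'E'
from look import *
np.set_printoptions(precision=4,suppress=True)
s,_=snap('wrist','w6'); np.save('w6s.npy',s,allow_pickle=True)
print(s['eef_pos'],s['eef_rot'],s['joints'],s['finger_gap'],s['qd'])
snap('side','d6');crop('d6','d6c',210,130,160,140,5)
snap('scene','s6');crop('s6','s6c',250,110,130,120,5)
crop('w6','w6c',220,130,120,150,5)
E
```

```text
clock: 7.88
eef_pos: [539.2, 61.1, 164.8]
eef_rot: [3.137, 0.007, -3.112]
wrist_force: [0.2, 0.1, -0.1]
finger_gap: 9.7
[539.2323  61.0677 164.7889] [ 3.1375  0.0068 -3.1123] [ 0.0433  0.316   1.5977  0.0043  1.221  -1.5583] 9.715439621530042 [ 0.0116 -0.0003 -0.0005 -0.0003  0.0005 -0.0039]
```

View pics/w6.png

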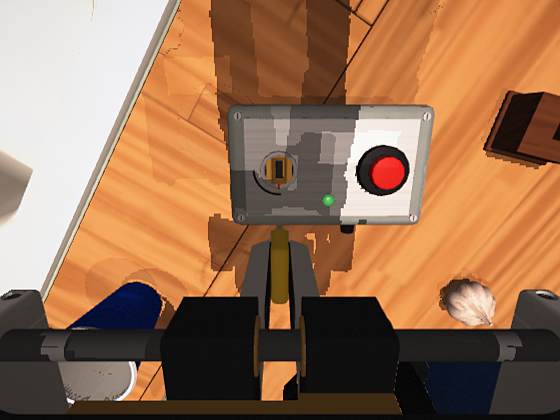

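View pics/w6c.png

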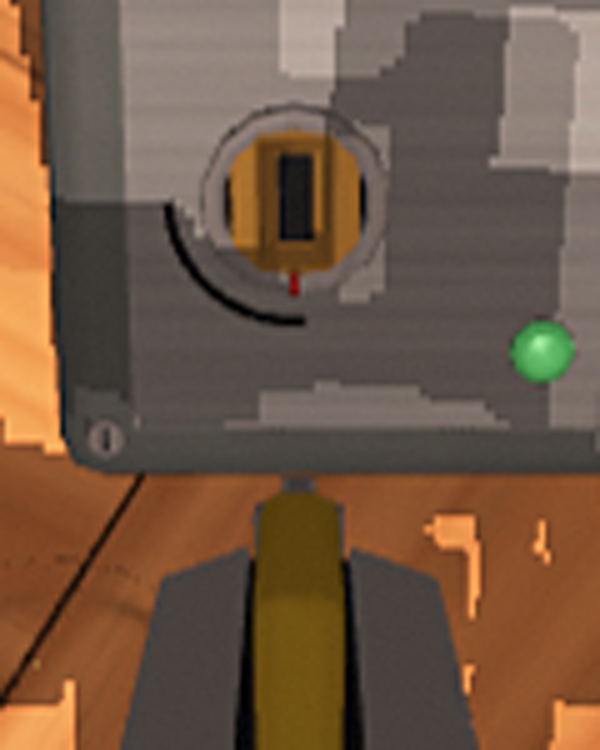

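View pics/d6c.png

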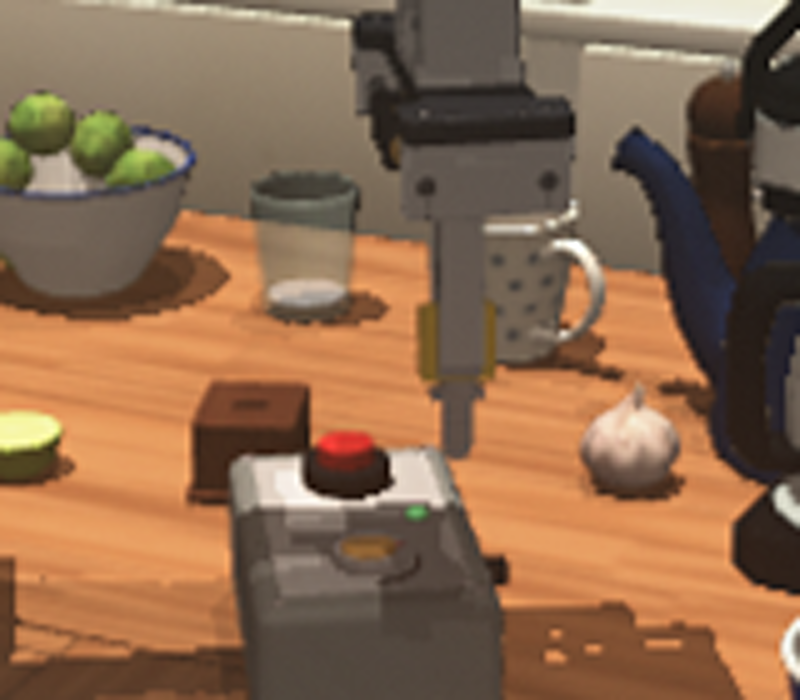

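View pics/s6c.png

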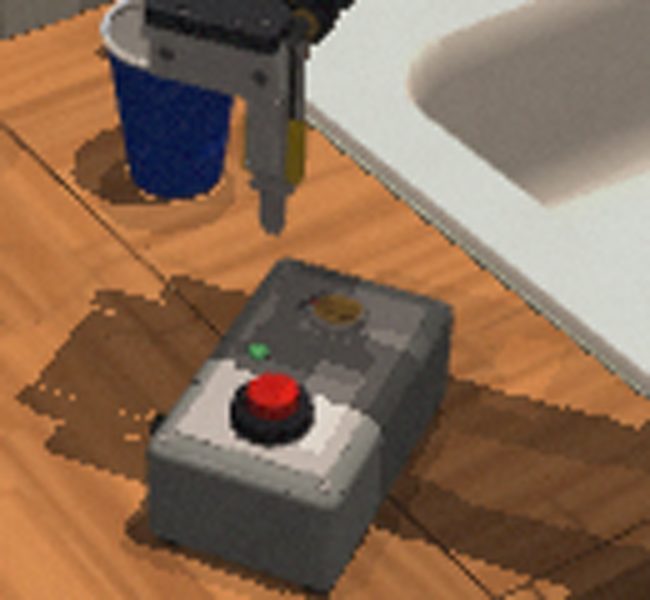

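```bash
python3 - <<'E'
from look import *
np.set_printoptions(precision=2,suppress=True)
s=np.load('w6s.npy',allow_pickle=True).item()
R=Ro.from_euler('xyz',s['eef_rot']).as_matrix()
def tool(p): return R.T@(p-s['eef_pos'])
W=lambda u,v:(220+u/5,130+v/5)
for u,v in((294.5,199),(294.5,204),(296.5,196)):
    L=atz('wrist',*W(u,v),83,s);print('lock',L,tool(L))
for u,v in((300,597),):
    p=atz('wrist',*W(u,v),s['eef_pos'][2]+32.3,s);print('front edge head tool',tool(p))
p=atz('wrist',*W(300,480),s['eef_pos'][2]-41.7+0,s);print('tip? tool',tool(p))
for z,a in((0,(u,v)) for u,v in()):pass
# slot sides angle
for A,B in(((280,153),(280,240)),((314,153),(314,240)),((258,138),(258,270)),((331,138),(331,265))):
    p,q=atz('wrist',*W(*A),83,s),atz('wrist',*W(*B),83,s);print(np.degrees(np.arctan2(*(q-p)[1::-1])))
# external
tip=s['eef_pos']-[0,0,41.7]
print('proj tip',proj('side',tip),proj('scene',tip),'obs',210+457/5,130+456/5,250+273/5,110+233/5)
print('tri tip',tri([ray('side',210+456.5/5,130+456/5),ray('scene',250+273/5,110+233/5)]))
print('tri lock',tri([ray('side',210+366/5,130+548/5),ray('scene',250+337/5,110+310/5)]))
print('z83 lock',atz('side',210+366/5,130+548/5,83),atz('scene',250+337/5,110+310/5,83))
E
```

```text
lock [498.61  60.06  83.  ] [41.19 -0.15 81.51]
lock [499.47  60.08  83.  ] [40.32 -0.15 81.52]
lock [498.08  60.39  83.  ] [41.7   0.19 81.51]
front edge head tool [ 17.67   0.61 -32.42]
tip? tool [ 4.24  0.74 41.68]
1.4822488483369243
1.8514155681302902
1.2434119810109625
2.0360158401109767
proj tip [301.57 221.04] [303.86 156.72] obs 301.4 221.2 304.6 156.6
tri tip (array([538.08,  59.63, 123.17]), [np.float64(0.3983263469696716), np.float64(0.39832634696980224)])
tri lock (array([498.07,  57.69,  81.54]), [np.float64(0.7591303001135651), np.float64(0.759130300113503)])
z83 lock [497.04  54.04  83.  ] [498.24  59.11  83.  ]
```

```bash
python3 - <<'E'
from look import *
s=manip.read_state()
R=Ro.from_euler('xyz',s['eef_rot']);T=Ro.from_euler('xyz',[np.pi,0,np.radians(181.7)])
print((R.inv()*T).as_rotvec(),s['eef_rot'],s['eef_pos'])
print(R.inv().apply([-40.0,-1.9,-30]))
E
```

```text
[0.0040391  0.00712144 0.00051016] [ 3.1375553   0.00712245 -3.11142627] [539.34379088  61.21014969 164.94153594]
[40.2517647  -0.81262325 29.71102627]
```

```bash
python3 -m pendant '[{"claw":0.0,"delta_pos":[0.02,-0.0003,0],"rotation":[0,0,0]},{"claw":0.0,"delta_pos":[0.04,-0.0007,0.01],"rotation":[0.004,0.007,0]},{"claw":0.0,"delta_pos":[0.04,-0.0007,0.025],"rotation":[0.004,0.007,0]},{"claw":0.0,"delta_pos":[0.04,-0.0007,0.03],"rotation":[0.004,0.007,0]},{"claw":0.0,"delta_pos":[0.04,-0.0007,0.03],"rotation":[0.004,0.007,0]}]' 55
python3 - <<'E'
from look import *
np.set_printoptions(precision=4,suppress=True)
s,_=snap('wrist','w7'); np.save('w7s.npy',s,allow_pickle=True)
print(s['eef_pos'],s['eef_rot'],s['finger_gap'])
snap('side','d7');crop('d7','d7c',240,150,90,100,7)
snap('scene','s7');crop('s7','s7c',270,110,90,90,7)
crop('w7','w7c',230,180,100,90,7)
E
```

```text
clock: 8.65
eef_pos: [499.9, 59.5, 134.2]
eef_rot: [3.142, -0.0, -3.111]
wrist_force: [-0.1, -0.4, 0.7]
finger_gap: 9.4
[499.9475  59.5492 134.2396] [ 3.1415 -0.0005 -3.1113] 9.402847947192692
```

View pics/w7c.png

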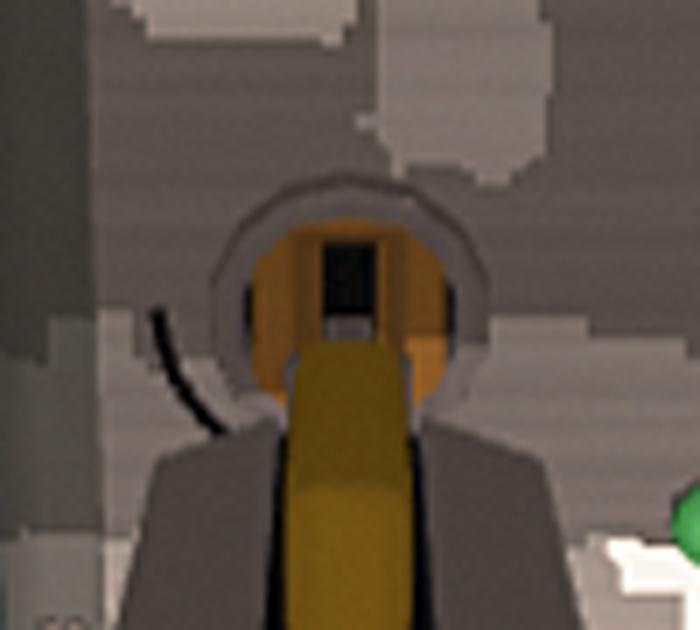

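View pics/d7c.png

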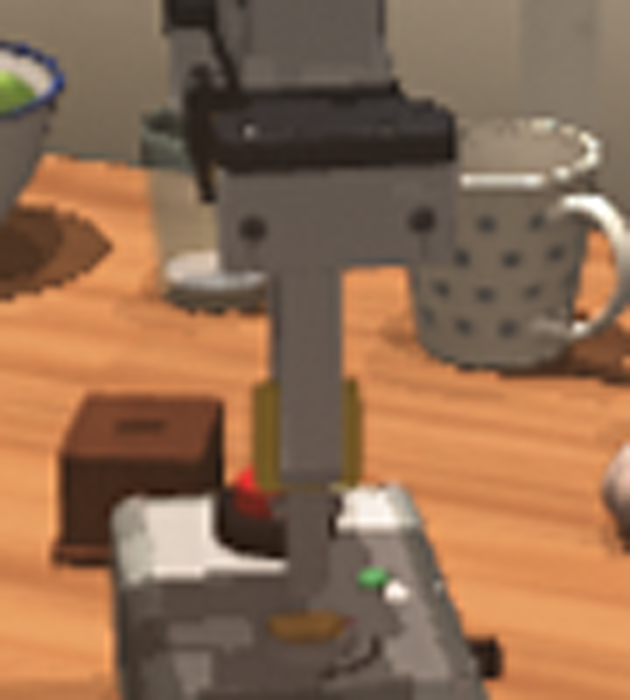

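View pics/s7c.png

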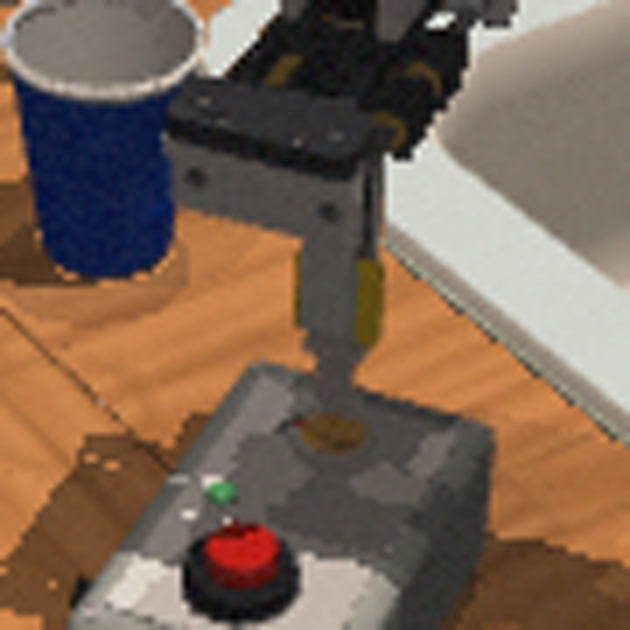

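The key is lined up over the slot: the tip is at column 348 in the crop and the slot at 349. Now I'll descend into the mouth.

```bash
python3 -m pendant '[{"claw":0.0,"delta_pos":[0,0,0.005],"rotation":[0,0,0]},{"claw":0.0,"delta_pos":[0,0,0.010],"rotation":[0,0,0]},{"claw":0.0,"delta_pos":[0,0,0.013],"rotation":[0,0,0]},{"claw":0.0,"delta_pos":[0,0,0.016],"rotation":[0,0,0]},{"claw":0.0,"delta_pos":[0,0,0.018],"rotation":[0,0,0]},{"claw":0.0,"delta_pos":[0,0,0.018],"rotation":[0,0,0]}]' 60; python3 -c "
from look import *
s=manip.read_state();print(s['eef_pos'],s['eef_rot'],s['wrist_force'],s['moment'])"
```

```text
clock: 9.55
eef_pos: [500.0, 59.4, 116.8]
eef_rot: [3.142, 0.0, -3.111]
wrist_force: [0.2, 0.2, -0.3]
finger_gap: 9.7
[499.98358007  59.44034227 116.77420739] [ 3.14156391e+00  3.80787753e-04 -3.11143294e+00] [ 0.20375332  0.17718224 -0.29125196] [ 0.1107067  -0.05007387 -0.03055455]
```

```bash
python3 -m pendant '[{"claw":0.0,"delta_pos":[0,0,0.003],"rotation":[0,0,0]},{"claw":0.0,"delta_pos":[0,0,0.005],"rotation":[0,0,0.02]},{"claw":0.0,"delta_pos":[0,0,0.007],"rotation":[0,0,-0.02]},{"claw":0.0,"delta_pos":[0,0,0.008],"rotation":[0,0,0]}]' 60; python3 -c "
from look import *
s=manip.read_state();print(s['eef_pos'],s['eef_rot'],s['wrist_force'],s['moment'])"
```

```text
clock: 10.05
eef_pos: [500.0, 59.5, 108.8]
eef_rot: [3.141, 0.001, -3.113]
wrist_force: [-0.2, 1.1, 0.4]
finger_gap: 9.5
[500.04501291  59.51806547 108.75651576] [ 3.14141702e+00  5.46434331e-04 -3.11317425e+00] [-0.19350181  1.0642177   0.3677234 ] [ 0.19465457 -0.05643165 -0.02659591]
```

```bash
python3 -m pendant '[{"claw":0.0,"delta_pos":[0,0,0.002],"rotation":[0,0,0.02]},{"claw":0.0,"delta_pos":[0,0,0.004],"rotation":[0,0,-0.02]},{"claw":0.0,"delta_pos":[0,0,0.006],"rotation":[0,0,0.02]},{"claw":0.0,"delta_pos":[0,0,0.007],"rotation":[0,0,0]}]' 60; python3 -c "
from look import *
s=manip.read_state();print(s['eef_pos'],s['eef_rot'],s['wrist_force'],s['moment'])"
```

```text
clock: 10.55
eef_pos: [500.3, 59.6, 102.1]
eef_rot: [3.141, 0.001, -3.114]
wrist_force: [-2.1, 0.6, 8.9]
finger_gap: 9.5
[500.28404319  59.55901142 102.12513134] [ 3.14136680e+00  1.24913573e-03 -3.11391716e+00] [-2.05298044  0.56226262  8.9382511 ] [0.17564068 0.35741812 0.05093005]
```

```bash
python3 -m pendant '[{"claw":0.0,"delta_pos":[0,0,0.001],"rotation":[0,0,0.03]},{"claw":0.0,"delta_pos":[0,0,0.002],"rotation":[0,0,-0.03]},{"claw":0.0,"delta_pos":[0,0,0.003],"rotation":[0,0,0.03]},{"claw":0.0,"delta_pos":[0,0,0.003],"rotation":[0,0,-0.03]}]' 60; python3 -c "
from look import *
s=manip.read_state();print(s['eef_pos'],s['eef_rot'],s['wrist_force'],s['moment'])"
```

```text
clock: 11.05
eef_pos: [500.4, 59.5, 99.7]
eef_rot: [3.141, 0.002, -3.084]
wrist_force: [-1.9, 0.2, 6.4]
finger_gap: 9.9
[500.39434927  59.5430035   99.68735008] [ 3.14148876e+00  1.69462129e-03 -3.08388014e+00] [-1.88649757  0.18429515  6.41453995] [-0.0005519   0.51081908 -0.02350928]
```

```bash
python3 -m pendant '[{"claw":0.0,"delta_pos":[0,0,0.002],"rotation":[0,0,0.03]},{"claw":0.0,"delta_pos":[0,0,0.003],"rotation":[0,0,0.07]},{"claw":0.0,"delta_pos":[0,0,0.004],"rotation":[0,0,0.03]},{"claw":0.0,"delta_pos":[0,0,0.004],"rotation":[0,0,0]}]' 60; python3 -c "
from look import *
s=manip.read_state();print(s['eef_pos'],s['eef_rot'],s['wrist_force'],s['moment'])"
```

```text
clock: 11.55
eef_pos: [500.5, 59.5, 96.8]
eef_rot: [3.142, 0.002, -3.083]
wrist_force: [-5.7, -0.4, 12.9]
finger_gap: 9.8
[500.47794217  59.53668088  96.7753894 ] [ 3.14154378e+00  2.29877289e-03 -3.08293069e+00] [-5.7136066  -0.36875793 12.89120631] [ 0.01081308  1.14792685 -0.04190356]
```

```bash
python3 -m pendant '[{"claw":0.0,"delta_pos":[0.0005,0,0.001],"rotation":[0,0,0.03]},{"claw":0.0,"delta_pos":[0.0005,0,0.002],"rotation":[0,0.002,0.07]},{"claw":0.0,"delta_pos":[0.0005,0,0.003],"rotation":[0,0.002,0.03]},{"claw":0.0,"delta_pos":[0.0005,0,0.003],"rotation":[0,0.002,0]}]' 60; python3 -c "
from look import *
s=manip.read_state();print(s['eef_pos'],s['eef_rot'],s['wrist_force'],s['moment'])"
```

```text
clock: 12.05
eef_pos: [500.2, 59.4, 94.3]
eef_rot: [-3.141, 0.001, -3.082]
wrist_force: [-1.6, -0.8, 7.1]
finger_gap: 9.8
[500.23587151  59.39083634  94.27901847] [-3.14141124e+00  1.01666681e-03 -3.08206610e+00] [-1.63178244 -0.79082868  7.11076938] [-0.06669717  0.25933986  0.00237366]
```

```bash
python3 -m pendant '[{"claw":0.0,"delta_pos":[0,0,0.001],"rotation":[0,0,0.05]},{"claw":0.0,"delta_pos":[0,0,0.002],"rotation":[0,0,0.02]}]' 60; python3 - <<'E'
from look import *
s,_=snap('wrist','w8');print(s['eef_pos'],s['eef_rot'],s['wrist_force'],s['moment'])
snap('side','d8');crop('d8','d8c',240,170,90,80,8)
snap('scene','s8');crop('s8','s8c',270,130,90,80,8)
crop('w8','w8c',230,180,100,90,7)
E
```

```text
clock: 12.3
eef_pos: [500.5, 59.5, 93.7]
eef_rot: [-3.142, 0.002, -3.102]
wrist_force: [-11.4, -0.7, 26.4]
finger_gap: 9.5
[500.46400352  59.51731367  93.73693556] [-3.14154986e+00  1.89510029e-03 -3.10233876e+00] [-11.35441769  -0.66140786  26.43308902] [-0.00474863  2.04607411 -0.07671571]
```

View pics/d8c.png

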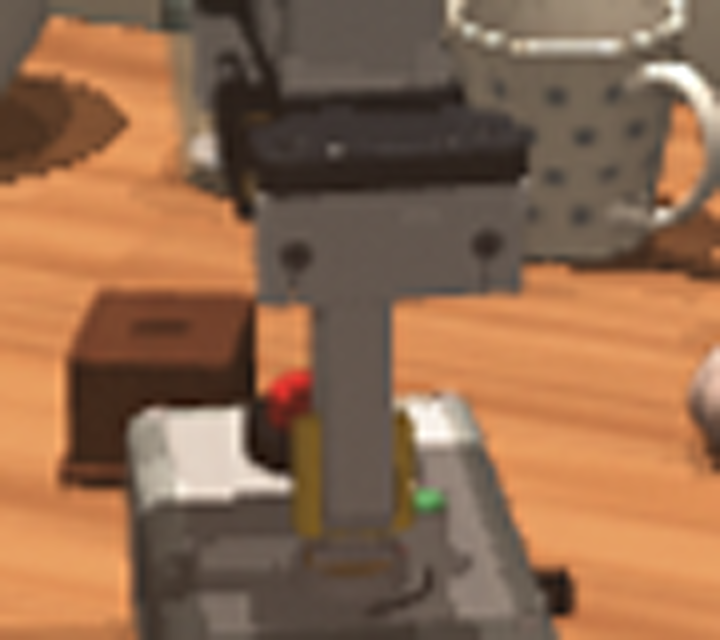

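View pics/s8c.png

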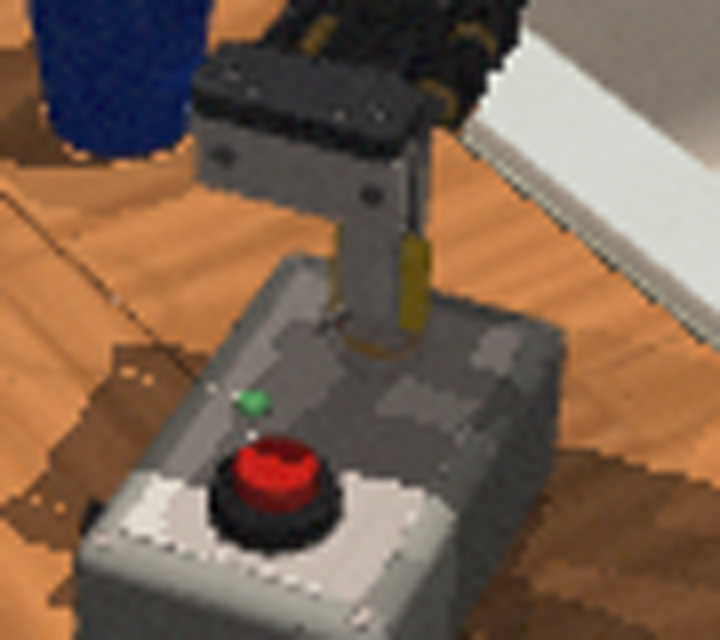

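View pics/w8c.png

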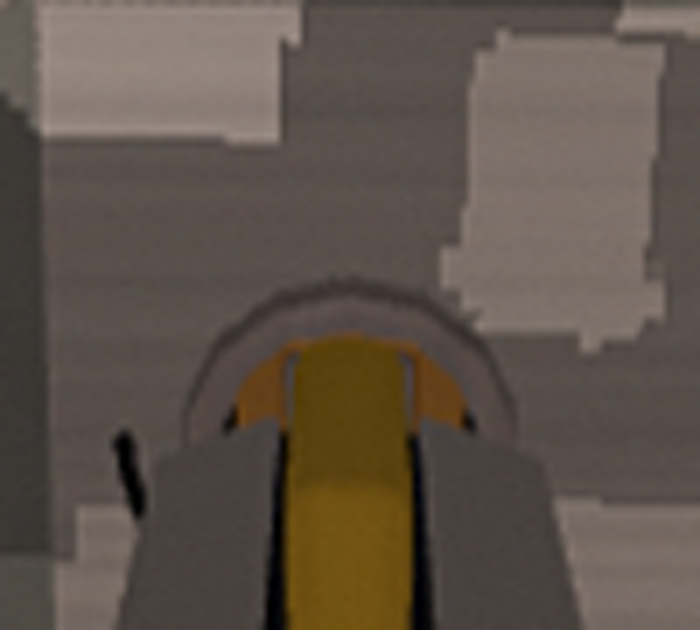

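The key is at a hard stop, 26 N at TCP z=93.7. That matches fully home, and the collar is down on the lock face in the side and scene views. The head hasn't slipped in the grip. Next I'll relax the push and start the clockwise turn.

```bash
python3 -m pendant '[{"claw":0.0,"delta_pos":[0.0004,0,-0.0006],"rotation":[0,0.002,0.0]},{"claw":0.0,"delta_pos":[0.0004,0,-0.0006],"rotation":[0,0.002,0.15]},{"claw":0.0,"delta_pos":[0.0004,0,-0.0006],"rotation":[0,0.002,0.30]},{"claw":0.0,"delta_pos":[0.0004,0,-0.0006],"rotation":[0,0.002,0.45]},{"claw":0.0,"delta_pos":[0.0004,0,-0.0006],"rotation":[0,0.002,0.5]}]' 60; python3 -c "
from look import *
s=manip.read_state();print(s['eef_pos'],s['eef_rot'],s['wrist_force'],s['moment'],s['finger_gap'])"
```

```text
clock: 13.08
eef_pos: [500.1, 59.4, 94.6]
eef_rot: [3.141, 0.0, 2.678]
wrist_force: [-1.0, -1.0, 3.7]
finger_gap: 9.8
[500.12777764  59.36817764  94.56472791] [3.14131438e+00 1.17230993e-04 2.67800866e+00] [-0.97212746 -0.97022043  3.70144584] [-0.05837956  0.2096356   0.13360057] 9.819724484496959
```

```bash
python3 -m pendant '[{"claw":0.0,"delta_pos":[0,0,0.0004],"rotation":[0,0,0.16]},{"claw":0.0,"delta_pos":[0,0,0.0004],"rotation":[0,0,0.32]},{"claw":0.0,"delta_pos":[0,0,0.0004],"rotation":[0,0,0.48]},{"claw":0.0,"delta_pos":[0,0,0.0004],"rotation":[0,0,0.64]},{"claw":0.0,"delta_pos":[0,0,0.0004],"rotation":[0,0,0.8]},{"claw":0.0,"delta_pos":[0,0,0.0004],"rotation":[0,0,0.9]}]' 60; python3 - <<'E'
from look import *
s,_=snap('wrist','w9')
print(s['eef_pos'],s['eef_rot'],s['wrist_force'],s['moment'],s['finger_gap'])
crop('w9','w9c',200,160,160,110,5)
E
```

```text
clock: 13.82
eef_pos: [499.9, 59.1, 94.5]
eef_rot: [-3.141, 0.0, 1.774]
wrist_force: [-5.2, -1.3, 8.3]
finger_gap: 9.5
[499.88792811  59.06768163  94.47976129] [-3.14108455e+00  3.76579716e-04  1.77389358e+00] [-5.20492349 -1.34057787  8.29557865] [-0.51381142  1.07860433  0.08515779] 9.486824738227975
```

View pics/w9c.png

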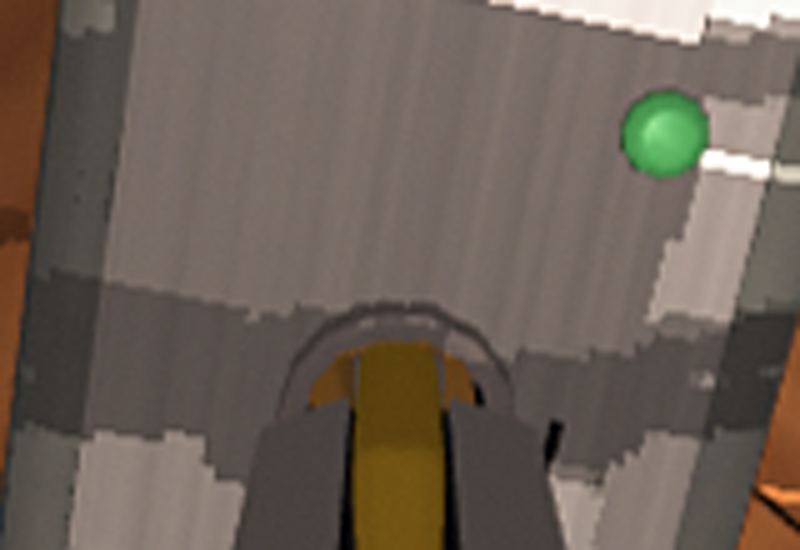

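```bash
python3 -m pendant '[{"claw":0.0,"delta_pos":[0,0,0],"rotation":[0,0,0.1]},{"claw":0.0,"delta_pos":[0,0,0],"rotation":[0,0,0.18]},{"claw":0.0,"delta_pos":[0,0,0],"rotation":[0,0,0.2]}]' 60; python3 -c "
from look import *
s=manip.read_state();print(s['eef_pos'],s['eef_rot'],s['wrist_force'],s['moment'],s['finger_gap'])"
python3 -m pendant '[{"claw":0.0,"delta_pos":[0,0,0],"rotation":[0,0,0.06]},{"claw":0.0,"delta_pos":[0,0,0],"rotation":[0,0,0.06]}]' 60; python3 -c "
from look import *
s=manip.read_state();print(s['eef_pos'],s['eef_rot'],s['wrist_force'],s['moment'],s['finger_gap'])"
```

```text
clock: 14.25
eef_pos: [499.7, 59.0, 94.5]
eef_rot: [-3.141, 0.001, 1.569]
wrist_force: [-3.3, -0.7, 4.8]
finger_gap: 9.2
[499.69695394  58.97295316  94.52027151] [-3.14063025e+00  6.60262851e-04  1.56880115e+00] [-3.32659392 -0.73691712  4.82750074] [-0.21081389  0.69994936  0.14652535] 9.196428440659501
clock: 14.5
eef_pos: [499.6, 59.0, 94.5]
eef_rot: [-3.141, 0.001, 1.51]
wrist_force: [-2.6, -0.1, 4.7]
finger_gap: 9.3
[499.63365512  58.9523823   94.53810307] [-3.14051694e+00  7.87403516e-04  1.51018411e+00] [-2.64730412 -0.09445329  4.72386465] [-0.09792391  0.50174825  0.06818894] 9.320794450862445
```

```bash
for i in 1; do python3 -m pendant '[{"claw":0.0,"delta_pos":[0,0,0],"rotation":[0,0,0.04]},{"claw":0.0,"delta_pos":[0,0,0],"rotation":[0,0,0.04]}]' 60; python3 -c "
from look import *
s=manip.read_state();print(s['eef_pos'],s['eef_rot'],s['wrist_force'],s['moment'],s['finger_gap'])"
python3 -m pendant '[{"claw":0.0,"delta_pos":[0,0,0],"rotation":[0,0,0.04]},{"claw":0.0,"delta_pos":[0,0,0],"rotation":[0,0,0.04]}]' 60; done; python3 - <<'E'
from look import *
s,_=snap('wrist','w10')
print(s['eef_pos'],s['eef_rot'],s['wrist_force'],s['moment'],s['finger_gap'],s['joints'])
crop('w10','w10c',200,160,160,110,5)
E
```

```text
clock: 14.75
eef_pos: [499.7, 59.0, 94.5]
eef_rot: [-3.141, 0.001, 1.472]
wrist_force: [-2.0, -0.7, 3.9]
finger_gap: 9.6
[499.67256825  58.95157433  94.54763327] [-3.14061012e+00  8.92232418e-04  1.47221274e+00] [-2.03644836 -0.7114179   3.93750489] [0.00059634 0.45297038 0.20036556] 9.638502763423876
clock: 15.0
eef_pos: [499.6, 59.0, 94.6]
eef_rot: [-3.141, 0.001, 1.434]
wrist_force: [-2.4, 1.2, 4.1]
finger_gap: 9.7
[499.62371665  59.01638826  94.55050181] [-3.14056236e+00  8.77345345e-04  1.43426682e+00] [-2.42743029  1.17531979  4.09999466] [0.09420493 0.42897459 0.27467813] 9.706325172782726 [ 4.51281921e-02  3.22443347e-01  1.76972720e+00 -7.79949057e-04
  1.05059408e+00  1.82046223e-01]
```

View pics/w10c.png

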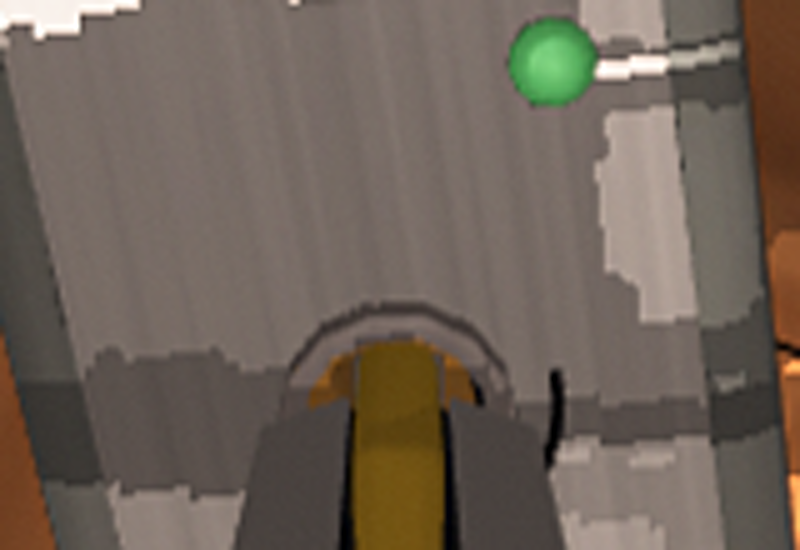

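```bash
python3 -m pendant '[{"claw":0.0,"delta_pos":[0,0,0.0002],"rotation":[0,0,0.05]},{"claw":0.0,"delta_pos":[0,0,0.0002],"rotation":[0,0,0.05]},{"claw":0.0,"delta_pos":[0,0,0.0002],"rotation":[0,0,0.05]}]' 60; python3 - <<'E'
from look import *
for i in range(3):
    s=manip.read_state()
    manip.camera('wrist')
    print(s['eef_pos'],s['eef_rot'],s['wrist_force'],s['moment'],s['finger_gap'])
snap('side','d11');crop('d11','d11c',250,190,80,70,9)
snap('scene','s11');crop('s11','s11c',280,130,80,70,9)
E
```

```text
clock: 15.42
eef_pos: [499.7, 59.1, 94.6]
eef_rot: [-3.141, 0.001, 1.387]
wrist_force: [-2.5, 0.7, 6.1]
finger_gap: 9.3
[499.68134286  59.08167552  94.56126672] [-3.14082194e+00  9.23620468e-04  1.38666143e+00] [-2.46404018  0.72671597  6.09311155] [0.0811353  0.65960876 0.40987298] 9.32351703905186
[499.646447    59.04925348  94.51124031] [-3.14068717e+00  9.61701422e-04  1.38660644e+00] [-2.78772146  0.85238626  6.58694373] [0.04675671 0.61704126 0.4179373 ] 9.802205069517601
[499.64867751  59.05376841  94.51583513] [-3.14069444e+00  9.19996757e-04  1.38661461e+00] [-2.71590226  0.15691223  5.61027452] [0.04688134 0.6752473  0.42891815] 9.738267590028721
```

View pics/d11c.png

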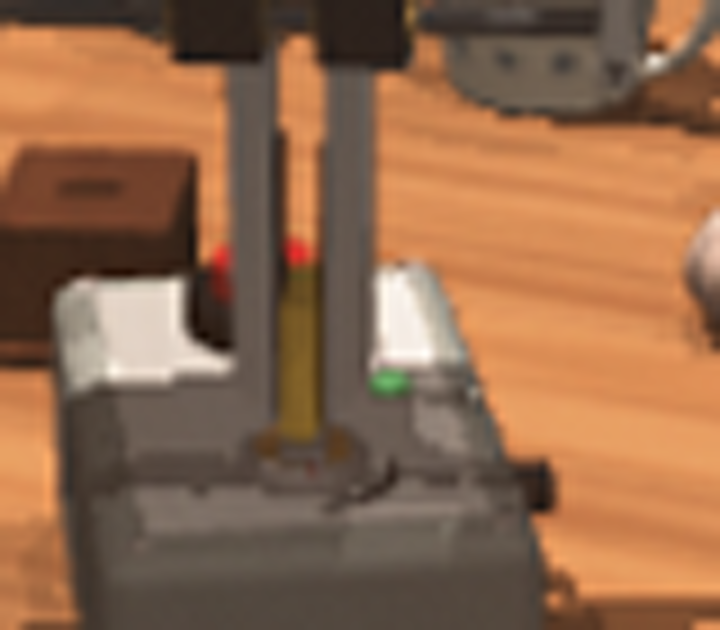

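View pics/s11c.png

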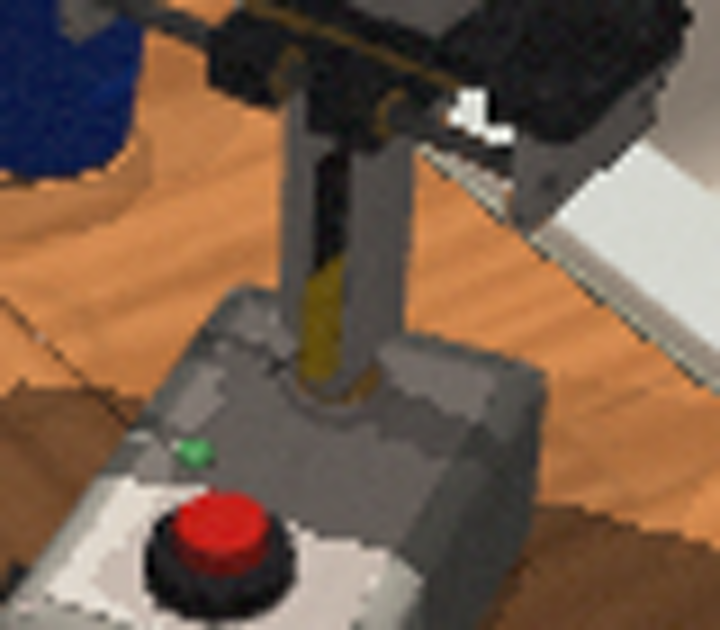

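```bash
python3 -c "
from look import *
s=manip.read_state();print(s['clock'],s['eef_pos'],s['eef_rot'],s['moment'],s['finger_gap']);print(manip.sign_off())"
```

```text
15.675 [499.65438095  59.05300102  94.53302987] [-3.14071156e+00  9.27606437e-04  1.38661376e+00] [0.06593205 0.58828728 0.44845262] 9.730058469928993
the job is handed in; nothing more can be done
None
```

The job is done and handed in at 15.7 s; the sign-off gives no verdict.

- **Reset button:** I pressed it to a hard stop, about 5–6 mm down at 21 N. Both fixed cameras then showed it back up.
- **Key:** I took it from the stand and worked it into the lock with small wiggles. It reached a hard stop, with 26 N at TCP z = 93.7 mm. I expected about 94.7 mm for fully home, so it went in at least as far as it should. The wrist camera showed no visible slip in the grip.
- **Turn:** I turned it about 1.78 rad clockwise. The torque climbed to 0.42–0.45 N m, well above the 0.1 N m spring, so it is against the stop. I handed in still gripping it there at 60 N, with about 6 N of downward push.

**Checks that disagreed:**
- The wrist camera and the two fixed cameras differed by about 3 mm in y. I settled this by measuring the key tip against the lock in the same pictures.
- The turn went slightly past the expected 1.65 rad. I put this down to give in the arm or the grip after the stop.
- I did not measure the plug's angle directly. I judged it from the torque and from the red mark now facing the side camera.

The other objects I could see in the last pictures had not moved.

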